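# Jack the sagging rack tray level and hold it

## Robot

A 7-joint arm with a two-finger parallel gripper is mounted at the origin on a cart in front of the work surface, level with it; the furniture and walls round the work are solid. World frame = base frame: x ahead of the robot, y to its left, z up, the work surface at z = 0. Lengths are in m, angles in rad, forces in N, time in s.
With the tool pointing down it reaches from about 0.4 to 0.925 m from the base axis. Payload 5.6 kg.
Tool frame: the origin (TCP) lies at the very end of the fingers, on their centre line; the grasp point (between the pads) lies 19 mm behind it (env.hold_point_z is the distance from the TCP to the grasp point, in m); z points along the fingers, y is the line along which they close (so a half turn about z gives the same grasp; the last joint's range is limited). The gripper opens to 85 mm and grips with 20 to 120 N. Pads are 22 mm wide; open, the fingers measure 114 mm over their backs; the gripper's body (76 mm by 85 mm) begins 54 mm behind the grasp point. The pads swing forward as they close: fully open they stand 13 mm farther back than shut.
Start: joints at [-1.253, 0.468, -0.012, 1.603, 0.006, 1.071, -0.056], TCP at [0.23, 0.608, 0.231] pointing down, gripper open.
Joint ranges: [-2.53, 2.53], [-0.31, 2.02], [-1.57, 1.55], [0.28, 2.44], [-1.29, 4.43], [0.15, 1.84], [-2.92, 2.92]. Speed limits (rad/s): [2.57, 2.57, 3.14, 3.14, 3.14, 3.14, 3.14].

## Interface

Orientations are given as a 3x3 rotation matrix whose columns are the frame's x, y, z axes.
In Python, from station import env gives the robot as it stands.
- The arm moves only by the shell command python3 -m creep 'ROWS'. ROWS is JSON, a list of rows, each an object with "delta_rot": the turn, a rotation vector about the tool's x, y, z in rad, a list of three; "delta_pos": the shift along the tool's x, y, z in cm, a list of three; "jaw": the finger opening in cm, from 0 to 8.54. A call has 1 to 12 rows; each row is the pose to reach, as a shift and turn from the pose commanded when the call began, along the tool's axes at that moment; what a row does not reach only later rows make up. A row lasts 1/8 s, in which the tool goes at most 62.5 mm and 10.7 degrees, less where a joint would pass 70% of its speed; a pose out of reach is approached as far as the arm can. A call with a gripper value outside its range is refused whole. The fingers move at their own pace and stop on an object; the grip force is fixed at half the most. Time passes only in rows, so rows that repeat a pose let the fingers close. It gives the time, the measured TCP pose, the force, the opening and the grip force at its end, in the units of the state.
- env.observe(): the state, without advancing time (a new reading comes with each control period).
- env.grab_frame(name): name is "scene" or "top" or "wrist"; returns a dict with "img" (400x640x3 uint8, blue, green, red), "fx", "fy", "cx", "cy" (pixels), "cam_to_world" (4x4, takes a point from camera to world coordinates); the wrist camera has in their place "tool_from_camera" (4x4, takes a point from camera to tool coordinates, whose origin is the TCP and whose axes are the flange's). Camera axes: x right, y down, z forward; pixel columns grow to the right and rows downward; lengths in m; the calibration is good to about 2 mm. A picture is of the moment at which its call begins: read the wrist's pose just before it. There is no depth.
- env.job_done(): hands the job in; it is judged then, once.
The state is a dict: "t": time; "q": joint angles; "qvel": joint speeds; "effort": joint torques, N m; "tool_pos": TCP position; "tcp_rot": TCP orientation; "ft_force": force on the tool from outside, world axes, zero at the start; "wrist_torque": the same for the moment, N m; "width": finger opening in m; "gripper_force": force on a finger pad.
Only numpy, scipy, OpenCV 4.12 (cv2) and the standard library are available. Lean on these libraries where they do the work, as an engineer would, in place of code of your own. Each camera call takes 0.05 s, during which the arm holds its last target. There are 200 camera calls.

## Task

The hinged rack tray has sagged at its front. Push the brass sleeve fully down over the pin on top of the red lever jack, slide the jack over until the sleeve stands centred under the tray's round yellow lift pad with the jack flat on the worktop, then press the jack's handle all the way down so that the tray rises level, and finish while still holding the handle down. Do not push or lift the tray or its stand by hand, do not tip the jack over, and leave the other things on the bench where they are.

Things in the scene. Friction and masses are not known exactly. Their poses are not given: they have to be found in the camera images.
- jack: red lever jack, loose, about 0.7 to 0.95 kg. Origin: underside, on the worktop; x towards its pin end, z up. Flat base 255 x 80 mm, 14 mm thick, from x = -135 to +120 mm. Round tower (44 mm wide, 48 mm high) at x = +85 mm, carrying the pin. Black upright carrying post at x = -110 mm. The lever lies along x between them. To be slid along the worktop or carried by the post
- carry_post (a point): centre of the top face of the jack's black carrying post, 94 mm above the jack's underside; the post is 22 mm (jack x) by 18 mm (jack y) and can be gripped from its top down to 35 mm above the worktop; gripping across jack y keeps clear of the lever
- pin_top (a point): top centre of the jack's upright steel pin, 18 mm in diameter with a chamfered top, 25 mm long, standing on a 32 mm wide shoulder (at jack x = +85 mm, y = 0). With the handle up the pin top is 81 mm and the shoulder 56 mm above the worktop; both rise together 60.5 mm per rad of the handle, 36 mm in all
- sleeve: loose brass sleeve (ring open at both ends), 38 mm outside, 21.6 mm bore, 45 mm high, 0.09 kg, standing on the worktop; origin: centre of its underside, z along its axis. Seated on the pin's shoulder, its underside is 25 mm below the pin top and its upper end 101 mm above the worktop, 20 mm above the pin top
- sleeve_top (a point): centre of the sleeve's upper end: the jack's saddle once the sleeve is on the pin
- lever (a joint): angle of the jack's handle, rad: 0 = up (where its spring holds it, 0.6 rad above level), 0.60 = fully down at its stop, level. It springs back up when let go. About 2 to 10 N down on the bar
- handle_bar (a point): centre of the black cross bar (18 mm thick, 56 mm long along jack y) at the handle's end. The handle turns about jack x = +45 mm, z = 45 mm with a radius of 105 mm: the bar is at jack x = -42 mm, z = 104 mm when up and x = -60 mm, z = 45 mm when down
- stand: fixed grey stand of the tray, 240 mm wide; origin: on the worktop, straight below the lift pad's place; x points away from the robot towards the hinge (x = 200 mm, 146 mm high), so the jack comes in along +x of this frame, pin end first. Two front rest posts at x = 50 mm, y = +-95 mm; free space between them. The aluminium tray (with a tube rack fixed on it) and its 44 mm wide tongue that carries the pad reach forward to x = -25 mm
- lift_pad (a point): centre of the underside of the round yellow lift pad (40 mm) below the tongue at the tray's front middle; about 114 mm above the worktop while the tray sags, 136 mm when level (hinge 200 mm behind it); the tray sinks back by its own weight, about 4 to 8 N at the pad; a yellow disc with a black dot marks it on top of the tongue
- amber_bottle: amber glass bottle with black cap, 58 mm wide, 126 mm high; origin: underside; leave alone
- beaker_100: small clear beaker, 59 mm wide, 71 mm high; origin: underside; leave alone
- label_tape: roll of white tape lying flat, 62 mm wide, 18 mm high; origin: underside; leave alone
- calculator: black pocket calculator, 118 x 72 x 13 mm; origin: underside; leave alone
- buffer_bottle_a: clear bottle with white cap and orange-edged label, 53 mm wide, 118 mm high; origin: underside; leave alone
- dropper_bottle_0: white dropper bottle with red tip, 31 mm wide, 94 mm high; origin: underside; leave alone
- ball_pen: blue pen lying across the front edge of the worktop, 140 mm long, 11 mm high; origin: underside; leave alone
- wash_bottle: white wash bottle with bent spout, 88 x 123 mm, 238 mm high; origin: underside; leave alone

How it is judged:
On the way, in this order (a step that is already met when the one before it is completed fails the run):
1. the sleeve is fully down on the jack's pin and let go (horizontal distance between sleeve and pin_top below 0.004 m and z of sleeve in the frame of pin_top below -0.022 m and angle between the z axis of sleeve and the z axis of pin_top, either way round below 0.1 rad and contact force between the fingers and sleeve below 0.2 N), for 0.2 s.
2. the jack stands flat on the worktop with the sleeve centred under the lift pad, the tray still down (horizontal distance between sleeve and pin_top below 0.004 m and z of sleeve in the frame of pin_top below -0.022 m and angle between the z axis of sleeve and the z axis of pin_top, either way round below 0.1 rad and horizontal distance between sleeve_top and lift_pad below 0.015 m and height (world z) of jack below 0.004 m and angle between jack's own z axis and vertical below 0.05 rad and height (world z) of lift_pad below 0.117 m), for 0.2 s.
At the end, for the whole second after the job is handed in: the fingers hold the handle down (over 0.54 of 0.60 rad, over 1 N); the tray is level (pad 131.5 to 141 mm high), carried by the sleeve alone (over 1.5 N); sleeve seated on the pin (4 mm) and within 15 mm of the pad centre; jack flat; robot off the stand (horizontal distance between sleeve and pin_top below 0.004 m and z of sleeve in the frame of pin_top below -0.022 m and angle between the z axis of sleeve and the z axis of pin_top, either way round below 0.1 rad and horizontal distance between sleeve_top and lift_pad below 0.015 m and height (world z) of jack below 0.004 m and angle between jack's own z axis and vertical below 0.05 rad and value of joint lever above 0.54 rad and height (world z) of lift_pad between 0.1315 and 0.141 m and contact force between sleeve and stand above 1.5 N and contact force between the fingers and jack above 1 N and contact force between each of the arm, the fingers and stand below 0.5 N); the arm keeps its last pose, push and grip.
It fails at once if the robot pushes or lifts the tray or stand by hand (over 5 N) (contact force between any of the arm, the fingers and stand above 5 N).
It fails at once if the jack tips over (angle between jack's own z axis and vertical above 0.5 rad).
It fails at once if another thing on the bench is moved more than 30 mm (distance of any of amber_bottle, beaker_100, label_tape, calculator, buffer_bottle_a, dropper_bottle_0, ball_pen, wash_bottle from where it was at the start of the episode above 0.03 m).
It also fails if it takes over 69 s, if anything falls off the work surface, if the arm or the gripper's body presses on something with over 40 N, if the wrist force passes 120 N, or if a joint passes its speed limit or range.

## Working session

There is one attempt and no reset: what is moved stays moved. The work goes in short steps, Python scripts to look and compute and a shell command to move; the robot and the scene stay as the last step left them, time stands still between calls to the robot, and variables do not carry over. Pictures are saved under pics/ and viewed, at most 12 in all, crops included, and the job is handed in when it is done.

```bash
mkdir -p pics; ls; cat > h.py <<'E'
import numpy as np, cv2
from station import env
def snap(n,f=None):
    s=env.observe(); d=env.grab_frame(n)
    if n=="wrist":
        T=np.eye(4);T[:3,:3]=s["tcp_rot"];T[:3,3]=s["tool_pos"]
        d["cam_to_world"]=T@np.array(d["tool_from_camera"])
    np.savez(f"pics/{f or n}.npz",**{k:np.array(v) for k,v in d.items()})
    cv2.imwrite(f"pics/{f or n}.png",d["img"]); return d
def load(f): return dict(np.load(f"pics/{f}.npz"))
def px(d,u,v,z):
    C=np.array(d["cam_to_world"]);r=C[:3,:3]@[(u-d["cx"])/d["fx"],(v-d["cy"])/d["fy"],1]
    return C[:3,3]+r*(z-C[2,3])/r[2]
def proj(d,p):
    C=np.array(d["cam_to_world"]);q=C[:3,:3].T@(np.array(p)-C[:3,3])
    return np.round([d["fx"]*q[0]/q[2]+d["cx"],d["fy"]*q[1]/q[2]+d["cy"]],1)
def rel(target):  # cm in tool axes
    s=env.observe();return np.round(np.array(s["tcp_rot"]).T@(np.array(target)-s["tool_pos"])*100,2)
E
python3 - <<'E'
from h import *
for n in("scene","top"):
    d=snap(n);print(n,np.round(d["cam_to_world"],3).tolist(),d["fx"],d["cx"],d["cy"])
s=env.observe();print(s["t"],s["tool_pos"],np.round(s["tcp_rot"],3).tolist())
E
```

```text
pics
scene [[-0.428, -0.65, 0.628, -0.517], [-0.904, 0.295, -0.31, 0.529], [0.016, -0.7, -0.714, 1.3], [0.0, 0.0, 0.0, 1.0]] 480.21644292591594 319.9371130221886 193.6163925219589
top [[0.02, -0.997, 0.073, 0.412], [-1.0, -0.022, -0.017, 0.038], [0.019, -0.072, -0.997, 1.559], [0.0, 0.0, 0.0, 1.0]] 402.38726619594826 314.10075823152397 198.94586937710034
0.1 [0.22935706 0.60764315 0.23040654] [[-0.936, 0.353, -0.0], [0.353, 0.936, -0.002], [-0.0, -0.002, -1.0]]
```

View pics/top.png

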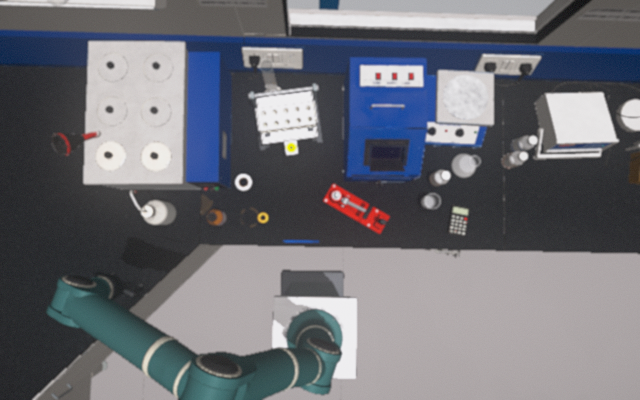

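View pics/scene.png

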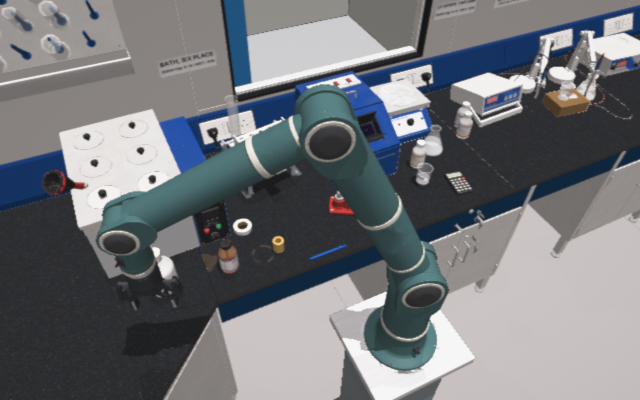

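The top view shows the sleeve at about (263,217), the jack from (330,190) to (385,225), and the pad mark at (291,148). I'll enlarge it.

```bash
python3 - <<'E'
import cv2
i=cv2.imread("pics/top.png")[75:255,200:400]
cv2.imwrite("pics/c1.png",cv2.resize(i,None,fx=3.3,fy=3.3,interpolation=cv2.INTER_CUBIC))
E
```

```text
(no output)
```

View pics/c1.png

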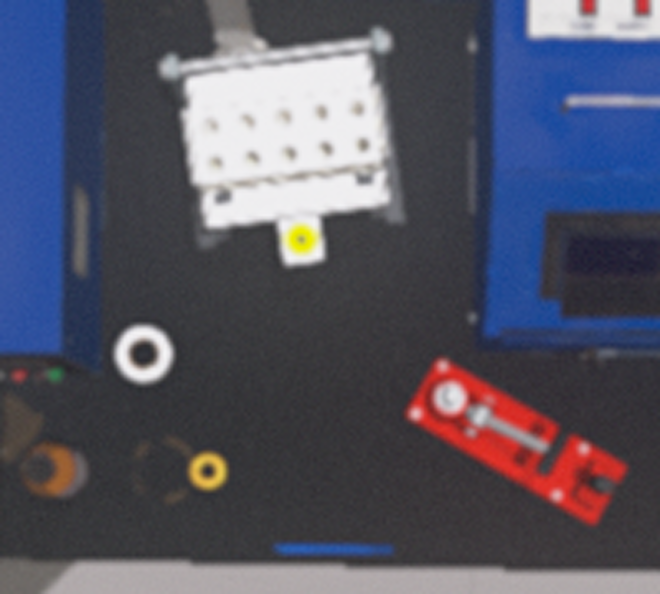

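```bash
python3 - <<'E'
from h import *
d=load("top");c=lambda u,v,z:np.round(px(d,200+(u+.5)/3.3-.5,75+(v+.5)/3.3-.5,z),4)
print("sleeve",c(208,470,.045))
print("pin",c(452,396,.08))
co=[c(*p,.014) for p in((441,360),(409,414),(629,465),(597,525))];print("corners",co)
f=(co[0]+co[1])/2;b=(co[2]+co[3])/2;a=f-b;print("len",np.linalg.norm(a),"w",np.linalg.norm(co[0]-co[1]),"yaw",np.arctan2(a[1],a[0]),"origin",b+a*135/255)
print("post",c(604,484,.094))
print("pad",c(301,239,.122))
h1,h2=c(170,67,.15),c(381,40,.15);print("hinge",h1,h2); e=h1-h2;print("stand yaw",np.arctan2(e[1],e[0])-np.pi/2)
print("tape",c(144,353,.018),"amber",c(40,468,.126))
E
```

```text
sleeve [0.4497 0.2032 0.045 ]
pin [ 0.5372 -0.0705  0.08  ]
corners [array([ 0.5848, -0.0617,  0.014 ]), array([ 0.5206, -0.0254,  0.014 ]), array([ 0.4665, -0.2835,  0.014 ]), array([ 0.396 , -0.2466,  0.014 ])]
len 0.25261106963076657 w 0.07375181353702433 yaw 1.0692538548207549 origin [ 0.49554706 -0.14778529  0.014     ]
post [ 0.4421 -0.2392  0.094 ]
pad [0.7023 0.1008 0.122 ]
hinge [0.8813 0.2457 0.15  ] [0.9174 0.0182 0.15  ]
stand yaw 0.15736923261365177
tape [0.5847 0.2845 0.018 ] amber [0.446  0.3743 0.126 ]
```

```bash
python3 -m creep '[{"delta_pos":[0,0,-6],"delta_rot":[0,0,0],"jaw":8},{"delta_pos":[-35,-30.1,-6],"delta_rot":[0,0,1.71],"jaw":8},{"delta_pos":[-35,-30.1,-6],"delta_rot":[0,0,1.71],"jaw":8},{"delta_pos":[-35,-30.1,-6],"delta_rot":[0,0,1.71],"jaw":8},{"delta_pos":[-35,-30.1,-6],"delta_rot":[0,0,1.71],"jaw":8},{"delta_pos":[-35,-30.1,-6],"delta_rot":[0,0,1.71],"jaw":8},{"delta_pos":[-35,-30.1,-6],"delta_rot":[0,0,1.71],"jaw":8},{"delta_pos":[-35,-30.1,-6],"delta_rot":[0,0,1.71],"jaw":8},{"delta_pos":[-35,-30.1,3],"delta_rot":[0,0,1.71],"jaw":8},{"delta_pos":[-35,-30.1,3],"delta_rot":[0,0,1.71],"jaw":8},{"delta_pos":[-35,-30.1,3],"delta_rot":[0,0,1.71],"jaw":8},{"delta_pos":[-35,-30.1,3],"delta_rot":[0,0,1.71],"jaw":8}]'
python3 - <<'E'
from h import *
d=snap("wrist","w1");s=env.observe();print(s["t"],s["tool_pos"],np.round(s["tcp_rot"],3).tolist(),np.round(s["q"],2));print(np.round(d["cam_to_world"],3).tolist(),d["fx"])
print(proj(d,[.4497,.2032,.045]),proj(d,[.537,-.072,.08]))
E
```

```text
t: 1.6
tool_pos: [0.4512, 0.2038, 0.2023]
tcp_rot: [[0.476, 0.879, 0.001], [0.879, -0.476, 0.001], [0.001, 0.001, -1.0]]
ft_force: [-0.2, -0.4, -0.1]
width: 0.0799
gripper_force: 0.0
1.65 [0.4513496  0.20407708 0.20266974] [[0.476, 0.879, 0.002], [0.879, -0.476, 0.002], [0.002, 0.001, -1.0]] [-0.87  0.25  0.44  2.03 -0.13  0.89 -0.85]
[[0.88, -0.455, -0.139, 0.487], [-0.476, -0.84, -0.26, 0.27], [0.002, 0.295, -0.956, 0.345], [0.0, 0.0, 0.0, 1.0]] 337.95505099123744
[316.5 179.6] [525.9 384.3]
```

View pics/w1.png

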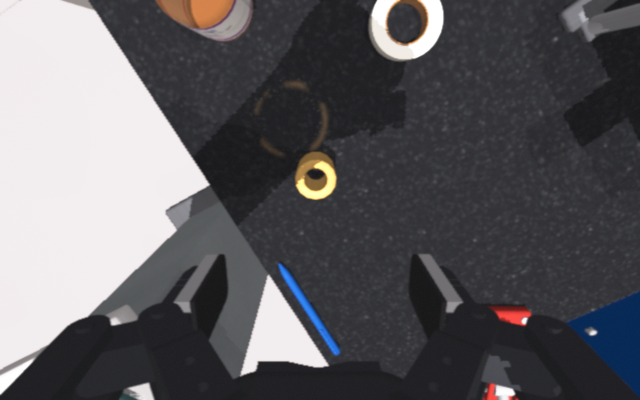

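The sleeve's upper end is at (316,179), matching the estimate. I'll descend and grip it.

```bash
python3 -m creep '[{"delta_pos":[-0.15,-0.1,6],"delta_rot":[0,0,0],"jaw":7},{"delta_pos":[-0.15,-0.1,12],"delta_rot":[0,0,0],"jaw":7},{"delta_pos":[-0.15,-0.1,16],"delta_rot":[0,0,0],"jaw":7},{"delta_pos":[-0.15,-0.1,18.8],"delta_rot":[0,0,0],"jaw":7},{"delta_pos":[-0.15,-0.1,18.8],"delta_rot":[0,0,0],"jaw":5},{"delta_pos":[-0.15,-0.1,18.8],"delta_rot":[0,0,0],"jaw":3.5},{"delta_pos":[-0.15,-0.1,18.8],"delta_rot":[0,0,0],"jaw":3.4},{"delta_pos":[-0.15,-0.1,18.8],"delta_rot":[0,0,0],"jaw":3.4},{"delta_pos":[-0.15,-0.1,18.8],"delta_rot":[0,0,0],"jaw":3.4},{"delta_pos":[-0.15,-0.1,18.8],"delta_rot":[0,0,0],"jaw":3.4}]'
```

```text
t: 2.9
tool_pos: [0.4503, 0.2031, 0.015]
tcp_rot: [[0.479, 0.878, 0.003], [0.878, -0.479, 0.002], [0.003, 0.001, -1.0]]
ft_force: [-1.5, -0.4, 9.3]
width: 0.0354
gripper_force: 60.6
```

```bash
python3 -m creep '[{"delta_pos":[0,0,-6],"delta_rot":[0,0,0],"jaw":3.4},{"delta_pos":[0,0,-12],"delta_rot":[0,0,0],"jaw":3.4},{"delta_pos":[-6,4.8,-15],"delta_rot":[0,0,0],"jaw":3.4},{"delta_pos":[-10,8,-15],"delta_rot":[0,0,0],"jaw":3.4},{"delta_pos":[-14,11.2,-15],"delta_rot":[0,0,0],"jaw":3.4},{"delta_pos":[-18,14.4,-15],"delta_rot":[0,0,0],"jaw":3.4},{"delta_pos":[-22,17.6,-15],"delta_rot":[0,0,0],"jaw":3.4},{"delta_pos":[-26,20.8,-15],"delta_rot":[0,0,0],"jaw":3.4},{"delta_pos":[-26,20.8,-15],"delta_rot":[0,0,0],"jaw":3.4},{"delta_pos":[-26,20.8,-15],"delta_rot":[0,0,0],"jaw":3.4},{"delta_pos":[-26,20.8,-15],"delta_rot":[0,0,0],"jaw":3.4}]'
python3 - <<'E'
from h import *
d=snap("wrist","w2");s=env.observe();print(s["tool_pos"],np.round(s["q"],2));
print(proj(d,[.537,-.072,.081]))
i=d["img"];cv2.imwrite("pics/w2b.png",cv2.resize(i,None,fx=1.25,fy=1.25,interpolation=cv2.INTER_CUBIC))
E
```

```text
t: 4.28
tool_pos: [0.5069, -0.124, 0.1633]
tcp_rot: [[0.477, 0.879, -0.0], [0.879, -0.477, 0.001], [0.001, -0.001, -1.0]]
ft_force: [-0.5, 0.3, -1.2]
width: 0.0357
gripper_force: 60.4
[ 0.50697685 -0.12408303  0.16334514] [-0.29  0.37  0.57  2.01 -0.26  0.84 -0.07]
[320.3 116.4]
```

View pics/w2b.png

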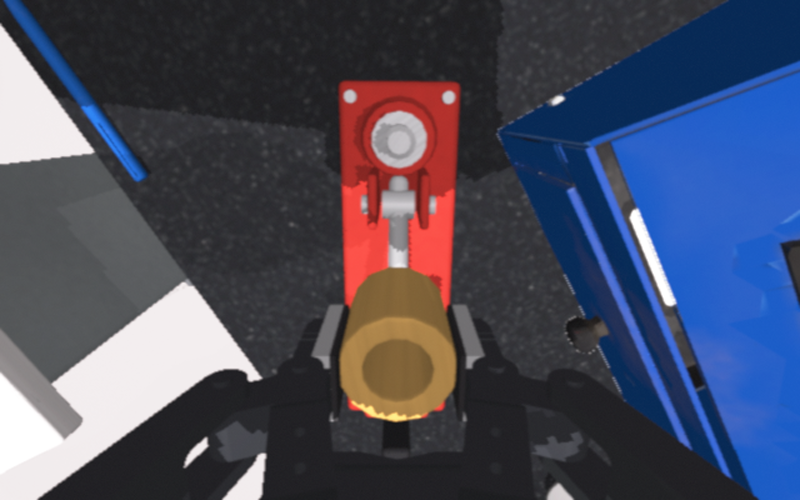

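```bash
python3 - <<'E'
from h import *
d=load("w2");i=d["img"]
a=cv2.resize(i[55:155,250:390],None,fx=5,fy=5,interpolation=cv2.INTER_CUBIC)
cv2.imwrite("pics/c2.png",a)
s=env.observe();R=np.array(s["tcp_rot"])
for h in(0,.03):
  print(h,proj(d,s["tool_pos"]+R@[0,0,-h]))
E
```

```text
0 [318.  259.8]
0.03 [318.1 296.9]
```

View pics/c2.png

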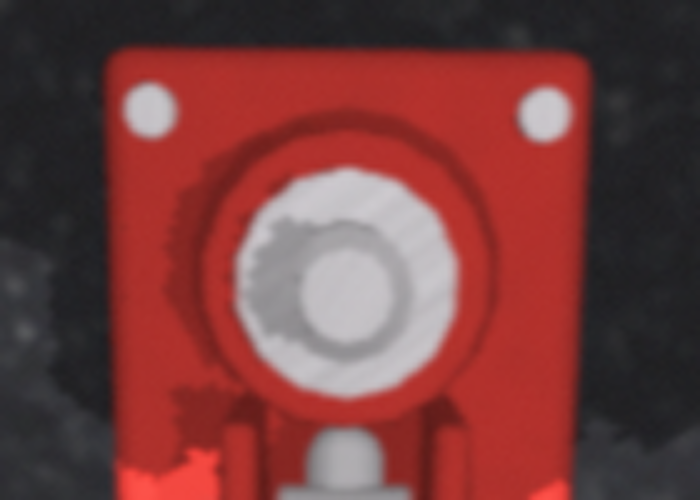

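```bash
python3 - <<'E'
from h import *
d=load("w2")
p=px(d,318.8,113.6,.081);q=px(d,319,55+283/5-.4,.056);b=px(d,317.6,296.8,.1633+.03);c=px(d,250+348/5-.4,55+48/5-.4,.014)
print(p,q,b,c,rel([p[0],p[1],.145]),rel([q[0],q[1],.145]))
a=px(d,250+105/5-.4,55+60/5-.4,.014)-px(d,250+592/5-.4,55+62/5-.4,.014);print(a,"yaw",np.arctan2(-a[0],a[1]))
E
```

```text
[ 0.53697777 -0.06995076  0.081     ] [ 0.53726785 -0.06988485  0.056     ] [ 0.50680106 -0.12401672  0.1933    ] [ 0.55401545 -0.03958022  0.014     ] [6.19 0.05 1.84] [6.21 0.08 1.84]
[-0.06912076  0.03779441  0.        ] yaw 1.070422343472554
```

Pin top at crop (346,295), giving (0.537, -0.070), which agrees with the top camera. I'll move over it and down to the pin.

```bash
python3 -m creep '[{"delta_pos":[3,0,0],"delta_rot":[0,0,0],"jaw":3.4},{"delta_pos":[6.2,0.05,0],"delta_rot":[0,0,0],"jaw":3.4},{"delta_pos":[6.2,0.05,0],"delta_rot":[0,0,0],"jaw":3.4},{"delta_pos":[6.2,0.05,4],"delta_rot":[0,0,0],"jaw":3.4},{"delta_pos":[6.2,0.05,5.7],"delta_rot":[0,0,0],"jaw":3.4},{"delta_pos":[6.2,0.05,5.7],"delta_rot":[0,0,0],"jaw":3.4},{"delta_pos":[6.2,0.05,6.5],"delta_rot":[0,0,0],"jaw":3.4},{"delta_pos":[6.2,0.05,7.2],"delta_rot":[0,0,0],"jaw":3.4},{"delta_pos":[6.2,0.05,7.2],"delta_rot":[0,0,0],"jaw":3.4}]'
```

```text
t: 5.45
tool_pos: [0.5369, -0.0716, 0.0911]
tcp_rot: [[0.48, 0.878, -0.0], [0.878, -0.48, 0.0], [-0.0, -0.0, -1.0]]
ft_force: [0.5, 0.3, -0.9]
width: 0.0355
gripper_force: 60.4
```

```bash
python3 -m creep '[{"delta_pos":[0.1,0,0.3],"delta_rot":[0,0,0],"jaw":3.4},{"delta_pos":[0.1,0,0.8],"delta_rot":[0,0,0],"jaw":3.4},{"delta_pos":[0.1,0,1.3],"delta_rot":[0,0,0],"jaw":3.4},{"delta_pos":[0.1,0,1.8],"delta_rot":[0,0,0],"jaw":3.4},{"delta_pos":[0.1,0,2.1],"delta_rot":[0,0,0],"jaw":3.4},{"delta_pos":[0.1,0,2.1],"delta_rot":[0,0,0],"jaw":3.4}]'
```

```text
t: 6.2
tool_pos: [0.5374, -0.0708, 0.0709]
tcp_rot: [[0.48, 0.877, -0.001], [0.877, -0.48, 0.001], [0.001, -0.001, -1.0]]
ft_force: [-2.6, 0.7, 8.7]
width: 0.0353
gripper_force: 61.4
```

```bash
python3 -m creep '[{"delta_pos":[0,0,-0.1],"delta_rot":[0,0,0],"jaw":4.5},{"delta_pos":[0,0,-0.1],"delta_rot":[0,0,0],"jaw":6},{"delta_pos":[0,0,-0.1],"delta_rot":[0,0,0],"jaw":6},{"delta_pos":[0,0,-4],"delta_rot":[0,0,0],"jaw":6},{"delta_pos":[0,0,-9],"delta_rot":[0,0,0],"jaw":6},{"delta_pos":[-6,0,-11],"delta_rot":[0,0,0],"jaw":6},{"delta_pos":[-11,0,-11],"delta_rot":[0,0,0],"jaw":6},{"delta_pos":[-17,0,-11],"delta_rot":[0,0,0],"jaw":6},{"delta_pos":[-19.5,0,-11],"delta_rot":[0,0,0],"jaw":6},{"delta_pos":[-19.5,0,-11],"delta_rot":[0,0,0],"jaw":6},{"delta_pos":[-19.5,0,-11],"delta_rot":[0,0,0],"jaw":6}]'
python3 - <<'E'
from h import *
d=snap("wrist","w3");s=env.observe();print(s["tool_pos"],np.round(s["q"],2))
i=d["img"];cv2.imwrite("pics/w3b.png",cv2.resize(i,None,fx=1.25,fy=1.25,interpolation=cv2.INTER_CUBIC))
print(proj(d,[.5371,-.07,.101]),proj(d,[.5371-.195*.48,-.07-.195*.877,.094]))
E
```

```text
t: 7.58
tool_pos: [0.4446, -0.2409, 0.1801]
tcp_rot: [[0.478, 0.878, 0.0], [0.878, -0.478, 0.001], [0.001, -0.0, -1.0]]
ft_force: [0.9, 0.3, -0.3]
width: 0.0603
gripper_force: 0.0
[ 0.44485745 -0.24058931  0.18012789] [-0.1   0.32  0.63  2.03 -0.25  0.86  0.18]
[ 316.9 -146.2] [316.4 203.3]
```

View pics/w3b.png

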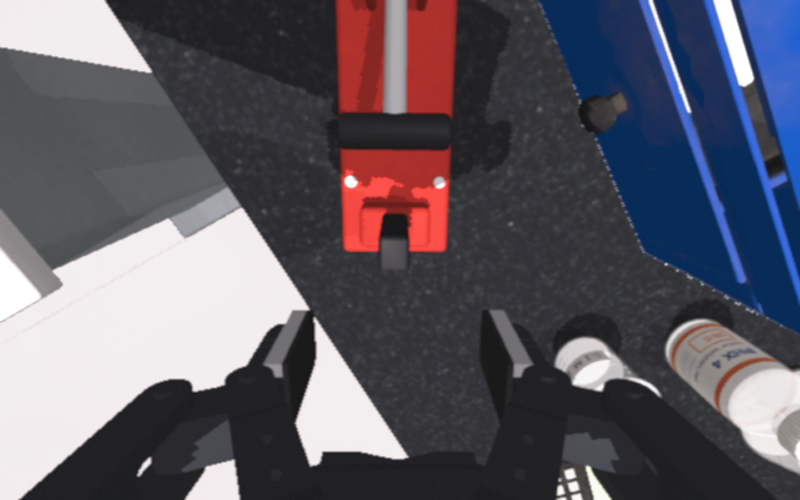

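```bash
python3 - <<'E'
from h import *
d=load("w3");p=px(d,315.2,201.6,.094);print(p,rel([p[0],p[1],.05]))
t=load("top");print("device corner",px(t,200+480/3.3,75+345/3.3,.0),"pen",px(t,297,241,.01))
E
```

```text
[ 0.44336358 -0.23946402  0.094     ] [ 0.02 -0.18 13.01]
device corner [ 0.60391725 -0.10991352  0.        ] pen [0.3618004  0.07326987 0.01      ]
```

```bash
python3 -m creep '[{"delta_pos":[0,-0.1,5],"delta_rot":[0,0,0],"jaw":6},{"delta_pos":[0,-0.1,9],"delta_rot":[0,0,0],"jaw":6},{"delta_pos":[0,-0.1,12.8],"delta_rot":[0,0,0],"jaw":6},{"delta_pos":[0,-0.1,12.8],"delta_rot":[0,0,0],"jaw":4},{"delta_pos":[0,-0.1,12.8],"delta_rot":[0,0,0],"jaw":1.2},{"delta_pos":[0,-0.1,12.8],"delta_rot":[0,0,0],"jaw":1.2},{"delta_pos":[0,-0.1,12.8],"delta_rot":[0,0,0],"jaw":1.2},{"delta_pos":[0,-0.1,12.8],"delta_rot":[0,0,0],"jaw":1.2},{"delta_pos":[0,-0.1,12.8],"delta_rot":[0,0,0],"jaw":1.2}]'
```

```text
t: 8.75
tool_pos: [0.4442, -0.2413, 0.0537]
tcp_rot: [[0.479, 0.878, 0.002], [0.878, -0.479, 0.0], [0.001, 0.002, -1.0]]
ft_force: [-1.2, 2.0, 8.1]
width: 0.0172
gripper_force: 60.2
```

```bash
python3 -m creep '[{"delta_pos":[0.5,0,-0.2],"delta_rot":[0,0,0],"jaw":1.2},{"delta_pos":[2,-0.1,-0.2],"delta_rot":[0,0,0],"jaw":1.2},{"delta_pos":[3.5,-0.2,-0.2],"delta_rot":[0,0,0],"jaw":1.2},{"delta_pos":[5,-0.3,-0.2],"delta_rot":[0,0,0],"jaw":1.2},{"delta_pos":[6.5,-0.4,-0.2],"delta_rot":[0,0,0],"jaw":1.2},{"delta_pos":[7.7,-0.5,-0.2],"delta_rot":[0,0,0],"jaw":1.2},{"delta_pos":[7.7,-0.5,-0.2],"delta_rot":[0,0,0],"jaw":1.2}]'
```

```text
t: 9.62
tool_pos: [0.4766, -0.1694, 0.0541]
tcp_rot: [[0.477, 0.879, 0.0], [0.879, -0.477, 0.001], [0.001, -0.0, -1.0]]
ft_force: [0.9, 0.8, -4.5]
width: 0.017
gripper_force: 58.5
```

```bash
python3 -m creep '[{"delta_pos":[1.5,-0.7,0],"delta_rot":[0,0,0.07],"jaw":1.2},{"delta_pos":[3.2,-1.6,0],"delta_rot":[0,0,0.15],"jaw":1.2},{"delta_pos":[5,-2.5,0],"delta_rot":[0,0,0.23],"jaw":1.2},{"delta_pos":[6.8,-3.4,0],"delta_rot":[0,0,0.31],"jaw":1.2},{"delta_pos":[8.6,-4.3,0],"delta_rot":[0,0,0.39],"jaw":1.2},{"delta_pos":[10.3,-5.3,0],"delta_rot":[0,0,0.47],"jaw":1.2},{"delta_pos":[12.2,-6.5,0],"delta_rot":[0,0,0.56],"jaw":1.2},{"delta_pos":[14.1,-7.8,0],"delta_rot":[0,0,0.65],"jaw":1.2},{"delta_pos":[16,-9.1,0],"delta_rot":[0,0,0.74],"jaw":1.2},{"delta_pos":[17.9,-10.4,0],"delta_rot":[0,0,0.83],"jaw":1.2},{"delta_pos":[19.8,-11.8,0],"delta_rot":[0,0,0.913],"jaw":1.2},{"delta_pos":[19.8,-11.8,0],"delta_rot":[0,0,0.913],"jaw":1.2}]'
python3 - <<'E'
from h import *
d=snap("top","t2");s=env.observe();print(s["t"],s["tool_pos"],s["q"])
i=d["img"][95:255,220:380];cv2.imwrite("pics/c3.png",cv2.resize(i,None,fx=3.75,fy=3.75,interpolation=cv2.INTER_CUBIC))
E
```

```text
t: 11.12
tool_pos: [0.4665, 0.0603, 0.0541]
tcp_rot: [[0.987, 0.161, -0.001], [0.161, -0.987, 0.0], [-0.001, -0.001, -1.0]]
ft_force: [-0.6, 0.5, -3.1]
width: 0.0171
gripper_force: 59.0
11.175 [0.4666043  0.05941581 0.05419477] [-0.80755698  0.56156871  0.75667496  2.18880715 -0.66529409  0.63460069
 -0.97799887]
```

View pics/c3.png

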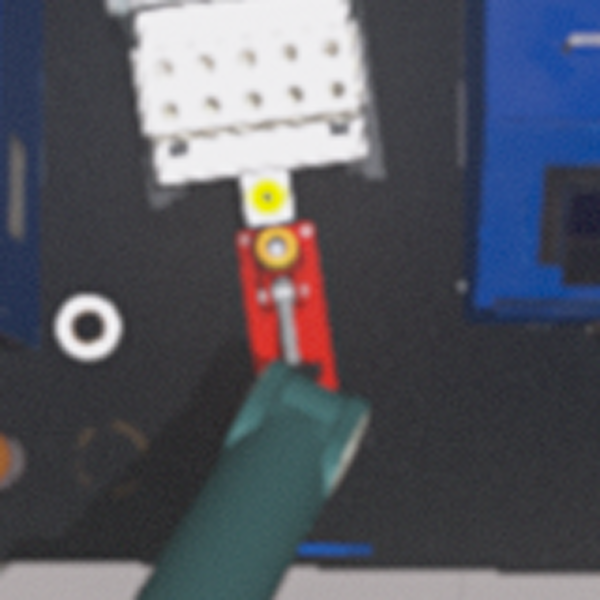

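```bash
python3 - <<'E'
from h import *
d=load("t2");c=lambda u,v,z:px(d,220+(u+.5)/3.75-.5,95+(v+.5)/3.75-.5,z)
s=c(277,246,.101);p=c(267,197,.12);print(s,p)
# colour centroid refinement
h=cv2.cvtColor(d["img"],cv2.COLOR_BGR2HSV);m=cv2.inRange(h,(26,150,150),(34,255,255));m[:,:280]=0;m[160:]=0;m[:,310:]=0;y,x=np.nonzero(m);print(x.mean(),y.mean(),px(d,x.mean(),y.mean(),.12))
R=np.array(env.observe()["tcp_rot"]);print((R.T@(p-s))*100)
E
```

```text
[0.65815066 0.09090106 0.101     ] [0.70239531 0.1009972  0.12      ]
290.9111111111111 147.0 [0.70301182 0.10073135 0.12      ]
[ 4.52727642 -0.2828569  -1.90498515]
```

Sleeve at (277,246) and pad dot at (267,197): it needs 4.5 cm forward and 0.25 cm sideways. I'll slide it in.

```bash
python3 -m creep '[{"delta_pos":[0.6,-0.2,0],"delta_rot":[0,0,0],"jaw":1.2},{"delta_pos":[1.4,-0.25,0],"delta_rot":[0,0,0],"jaw":1.2},{"delta_pos":[2.2,-0.25,0],"delta_rot":[0,0,0],"jaw":1.2},{"delta_pos":[3,-0.25,0],"delta_rot":[0,0,0],"jaw":1.2},{"delta_pos":[3.8,-0.25,0],"delta_rot":[0,0,0],"jaw":1.2},{"delta_pos":[4.5,-0.25,0],"delta_rot":[0,0,0],"jaw":1.2},{"delta_pos":[4.5,-0.25,0],"delta_rot":[0,0,0],"jaw":1.2},{"delta_pos":[4.5,-0.25,0],"delta_rot":[0,0,0],"jaw":3},{"delta_pos":[4.5,-0.25,0],"delta_rot":[0,0,0],"jaw":5},{"delta_pos":[4.5,-0.25,0],"delta_rot":[0,0,0],"jaw":5},{"delta_pos":[4.5,-0.25,0],"delta_rot":[0,0,0],"jaw":5}]'
python3 - <<'E'
from h import *
d=snap("wrist","w4");s=env.observe();print(s["t"],s["tool_pos"],s["q"])
print("pad",proj(d,[.7025,.101,.114]),"post",proj(d,[.7025-.195*.987,.101-.195*.16,.094]))
E
```

```text
t: 12.55
tool_pos: [0.5114, 0.0686, 0.0545]
tcp_rot: [[0.988, 0.157, 0.001], [0.157, -0.988, 0.0], [0.001, -0.0, -1.0]]
ft_force: [0.2, 1.2, 0.3]
width: 0.0502
gripper_force: 0.0
12.6 [0.51131451 0.06849463 0.05443049] [-0.78408713  0.61978724  0.74952638  2.08396934 -0.6695884   0.69154779
 -1.0014425 ]
pad [ 302.6 -848.2] post [313.3 315. ]
```

View pics/w4.png

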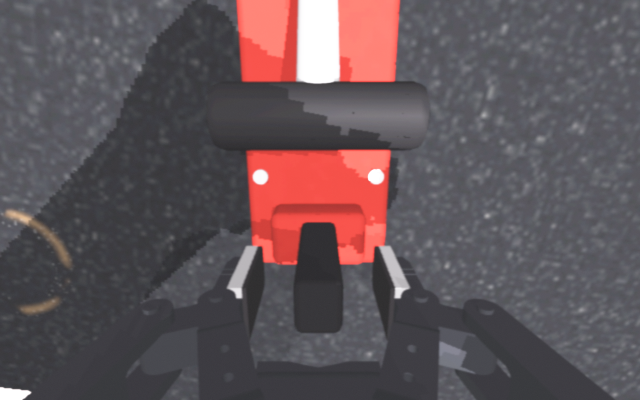

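```bash
python3 - <<'E'
from h import *
d=load("w4");s=env.observe()
p=px(d,318.3,306,.094);b1=px(d,319,116,.104);print("post",p,"bar",b1)
l=px(d,260,177,.014);r=px(d,376,177,.014);y=np.arctan2(-(l-r)[0],(l-r)[1]);print("yaw",y)
pin=p[:2]+.195*np.array([np.cos(y),np.sin(y)]);print("pin",pin, "to pad",np.linalg.norm(pin-[.7025,.101]))
print(rel(b1))
E
```

```text
post [0.51400696 0.06863255 0.094     ] bar [0.57964874 0.07899019 0.104     ]
yaw 0.15853805179076147
pin [0.70656149 0.09941813] to pad 0.004358671463383627
[ 6.92  0.04 -4.95]
```

Post top at (318,306), so the pin is about 4 mm from the pad centre, well inside 15 mm. I'll go above the handle bar with the fingers shut.

```bash
python3 -m creep '[{"delta_pos":[0.1,0,-4],"delta_rot":[0,0,0],"jaw":5},{"delta_pos":[0.1,0,-8],"delta_rot":[0,0,0],"jaw":5},{"delta_pos":[0.1,0,-11],"delta_rot":[0,0,0],"jaw":3},{"delta_pos":[3.5,0,-11],"delta_rot":[0,0,0],"jaw":0},{"delta_pos":[6.9,0,-11],"delta_rot":[0,0,0],"jaw":0},{"delta_pos":[6.9,0,-11],"delta_rot":[0,0,0],"jaw":0},{"delta_pos":[6.9,0,-11],"delta_rot":[0,0,0],"jaw":0},{"delta_pos":[6.8,0,-8],"delta_rot":[0,0,0],"jaw":0},{"delta_pos":[6.8,0,-6.2],"delta_rot":[0,0,0],"jaw":0},{"delta_pos":[6.8,0,-6.2],"delta_rot":[0,0,0],"jaw":0}]'
python3 - <<'E'
from h import *
d=snap("top","t3")
i=d["img"][95:255,220:380];cv2.imwrite("pics/c4.png",cv2.resize(i,None,fx=3.75,fy=3.75,interpolation=cv2.INTER_CUBIC))
E
```

```text
t: 13.85
tool_pos: [0.5771, 0.0789, 0.1153]
tcp_rot: [[0.988, 0.157, -0.002], [0.157, -0.988, -0.001], [-0.003, 0.0, -1.0]]
ft_force: [-0.6, 0.1, 0.2]
width: -0.0
gripper_force: 0.0
```

View pics/c4.png

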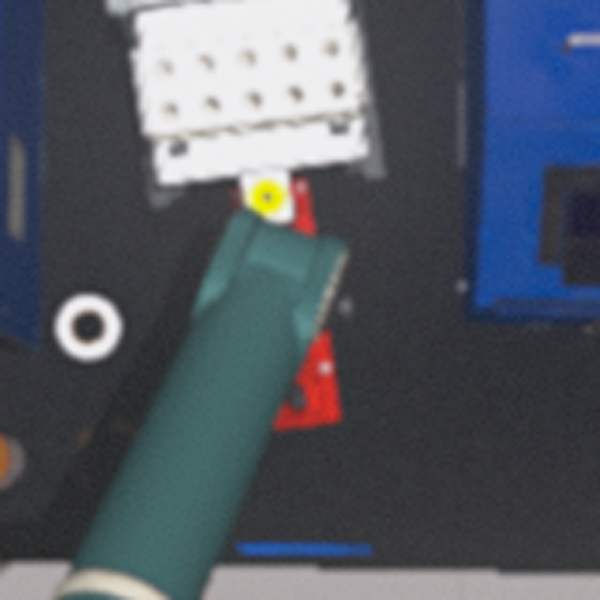

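The jack is under the tongue with the pad dot above it at (267,197). Pressing along the handle's arc.

```bash
python3 -m creep '[{"delta_pos":[0,0,0.2],"delta_rot":[0,0,0],"jaw":0},{"delta_pos":[-0.6,0,1.2],"delta_rot":[0,0,0],"jaw":0},{"delta_pos":[-1.0,0,2.2],"delta_rot":[0,0,0],"jaw":0},{"delta_pos":[-1.4,0,3.2],"delta_rot":[0,0,0],"jaw":0},{"delta_pos":[-1.6,0,4.2],"delta_rot":[0,0,0],"jaw":0},{"delta_pos":[-1.8,0,5.2],"delta_rot":[0,0,0],"jaw":0},{"delta_pos":[-1.8,0,6.1],"delta_rot":[0,0,0],"jaw":0},{"delta_pos":[-1.8,0,6.6],"delta_rot":[0,0,0],"jaw":0},{"delta_pos":[-1.8,0,6.6],"delta_rot":[0,0,0],"jaw":0},{"delta_pos":[-1.8,0,6.6],"delta_rot":[0,0,0],"jaw":0}]'
python3 - <<'E'
from h import *
d=snap("wrist","w5");s=env.observe();print(s["t"],s["tool_pos"],s["ft_force"])
E
```

```text
t: 15.15
tool_pos: [0.5587, 0.0758, 0.0526]
tcp_rot: [[0.988, 0.157, -0.004], [0.157, -0.988, 0.003], [-0.003, -0.003, -1.0]]
ft_force: [-12.8, -1.3, 28.0]
width: -0.0001
gripper_force: 13.7
15.2 [0.5586968 0.0758069 0.0526297] [-12.51458919  -1.33627045  28.40950604]
```

View pics/w5.png

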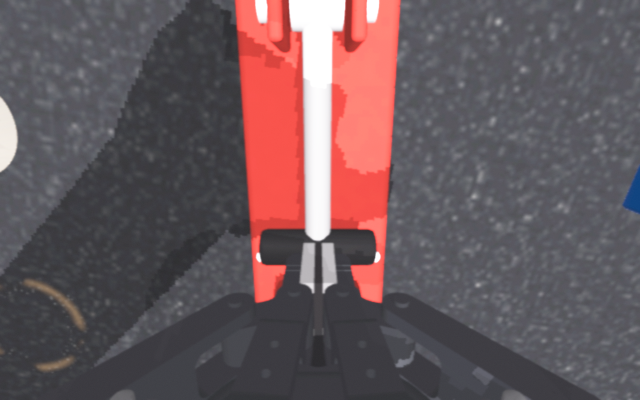

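Handle bar is down at (318,247), with the fingertips pressing a little behind its centre. I'll check whether the jack shifted and ease forward.

```bash
python3 -m creep '[{"delta_pos":[0.2,0,0],"delta_rot":[0,0,0],"jaw":0},{"delta_pos":[0.4,0,-0.1],"delta_rot":[0,0,0],"jaw":0},{"delta_pos":[0.4,0,-0.2],"delta_rot":[0,0,0],"jaw":0},{"delta_pos":[0.4,0,-0.2],"delta_rot":[0,0,0],"jaw":0}]'
python3 - <<'E'
from h import *
f=lambda d,l,r:(px(d,*l,.014)+px(d,*r,.014))/2
a=f(load("w4"),(260.5,177),(376,177));b=f(load("w5"),(260,257.5),(377,257.5));print(a,b,b-a)
t=snap("top","t4");i=[]
for n in("t3","t4"):
  i=load(n)["img"];h=cv2.cvtColor(i,cv2.COLOR_BGR2HSV);m=cv2.inRange(h,(26,150,150),(34,255,255));m[:,:280]=0;m[160:]=0;m[:,310:]=0;y,x=np.nonzero(m);print(n,x.mean(),y.mean())
print(proj(t,[.7025,.101,.122]),proj(t,[.7025,.101,.144]))
s=snap("scene","s2")["img"][90:250,160:400];cv2.imwrite("pics/c5.png",cv2.resize(s,None,fx=3.3,fy=3.3,interpolation=cv2.INTER_CUBIC))
E
```

```text
t: 15.7
tool_pos: [0.5628, 0.0764, 0.0535]
tcp_rot: [[0.988, 0.157, -0.003], [0.157, -0.988, 0.001], [-0.003, -0.002, -1.0]]
ft_force: [-7.6, -2.2, 15.3]
width: 0.0004
gripper_force: 7.4
[0.54110914 0.07285483 0.014     ] [0.54013626 0.07240123 0.014     ] [-0.00097288 -0.0004536   0.        ]
t3 290.72 147.34
t4 290.57142857142856 145.9591836734694
[290.8 147. ] [290.6 145.8]
```

View pics/c5.png

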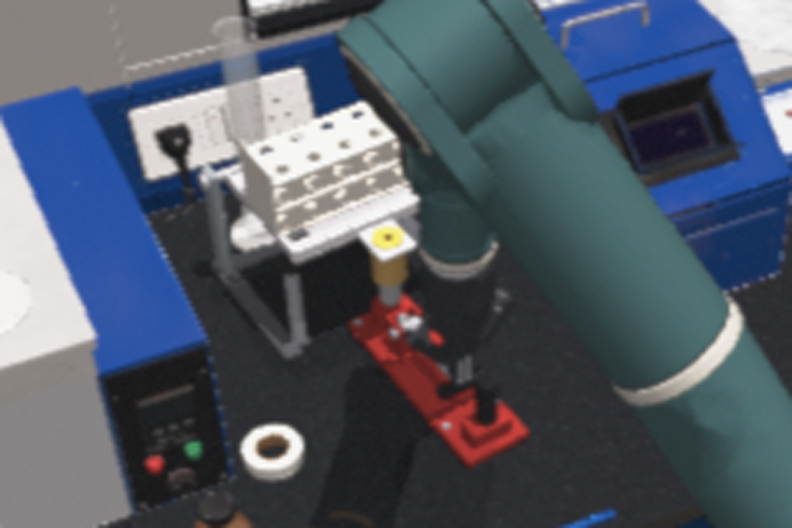

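The tray is level on the sleeve, the pad mark is at (388,238), the jack moved only 1 mm, and the handle is on its stop with about 15 N of push. Handing in.

```bash
python3 -c "from station import env; print(env.job_done())"
```

```text
the job is handed in; nothing more can be done
None
```

I handed the job in at about 16 s with the sleeve on the pin and centred to within about 5 mm under the pad, the tray level, and the fingers still holding the handle on its stop. The hand-in call returned no verdict.

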